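# Unfold the crank grip and clamp the bamboo cup

### The arm

A 6-joint arm with a two-finger parallel gripper is mounted at the origin on the work surface. World frame = base frame: x ahead of the robot, y to its left, z up, the work surface at z = 0. Lengths are in m, angles in rad, forces in N, time in s.
With the tool pointing down it reaches from about 0.375 to 0.9 m from the base axis. Payload 3.1 kg.
Tool frame: the origin (TCP) lies between the finger pads; the fingertips stand 25 mm ahead of it and the grasp point (between the pads) lies 6 mm ahead of it; y points along the fingers, x is the direction in which the jaws open and shut, and the axes are right-handed (so a half turn about y gives the same grasp; the last joint's range is limited). The gripper opens to 87 mm and grips with 3 to 60 N. Pads are 19 mm wide; open, the fingers measure 117 mm over their backs; the gripper's body (75 mm by 190 mm) begins 51 mm behind the grasp point.
Start: joints at [-1.415, 0.527, 1.433, -0, 1.181, -0.178], TCP at [0.205, -0.59, 0.248] pointing down, gripper open.
Joint ranges: [-3.08, 3.08], [-0.75, 2.2], [0.22, 2.44], [-1.43, 4.57], [0, 2.65], [-2.85, 2.85]. Speed limits (rad/s): [2.79, 2.79, 3.14, 3.14, 3.14, 3.14].

### API

Orientations are given as a unit quaternion [x, y, z, w].
In Python, from rig import robot gives the robot as it stands.
- The arm moves only by the tool carry_out, never from a script. Its argument "moves" is a list of rows, each a list of 7 numbers: the opening, from 0 (shut) to 1 (fully open), then the shift along the tool's x, y, z in cm, then the turn, a rotation vector about the tool's x, y, z in rad. In form: [[grip, x, y, z, rx, ry, rz], ...]. A call has 1 to 20 rows; each row is the pose to reach, as a shift and turn from the pose commanded when the call began, along the tool's axes at that moment; what a row does not reach only later rows make up. A row lasts 1/10 s, in which the tool goes at most 50 mm and 8.59 degrees, less where a joint would pass 70% of its speed; a pose out of reach is approached as far as the arm can. A call with a gripper value outside its range is refused whole. The fingers move at their own pace and stop on an object; "force" is the grip in N (left out, the last holds). Time passes only in rows, so rows that repeat a pose let the fingers close. It gives the time, the measured TCP pose, the force and the opening at its end, in the units of the state.
- robot.get_obs(): the state, without advancing time (a new reading comes with each control period).
- robot.camera(name): name is "scene" or "top" or "wrist"; returns the picture (400x640x3 uint8, red, green, blue); there is no depth.
- robot.camera_params(name): a dict with "fx", "fy", "cx", "cy" (pixels), "extrinsics" (4x4, takes a point from camera to world coordinates); the wrist camera has in their place "mount" (4x4, takes a point from camera to tool coordinates, whose origin is the TCP and whose axes are the tool frame's). Camera axes: x right, y down, z forward; pixel columns grow to the right and rows downward; lengths in m; the calibration is good to about 2 mm. A picture is of the moment at which its call begins: read the wrist's pose just before it. camera_params takes no time and is no camera call.
- robot.hand_in(): hands the job in, once; it reports no verdict.
The state is a dict: "time": time; "q": joint angles; "joint_velocities": joint speeds; "joint_torque": joint torques, N m; "position": TCP position; "tool_rot": TCP orientation; "ft_force": force on the tool from outside, world axes, zero at the start; "moment": the same for the moment, N m; "grip_width": finger opening in m.
Only numpy, scipy, OpenCV 4.12 (cv2) and the standard library are available. Lean on these libraries where they do the work, as an engineer would, in place of code of your own. Each camera call takes 0.05 s, during which the arm holds its last target.

### The job

Swing the red folding grip of the hand crank fully upright, and only then turn the crank clockwise (seen from above) by that grip until the pad holds the bamboo cup snugly against the V-shaped stop: a firm squeeze of about 25 N, never more than 50 N, or the cup cracks. Then let go, leaving the grip upright, the cup standing and clamped, and the other things on the bench where they are.

Things in the scene. Friction and masses are not known exactly. Their poses are not given: they have to be found in the camera images.
- crank_axis (a point): point on the crank's vertical axis, 133 mm above the bench, level with the grip's hinge. The crank sits on a green gearbox (85 x 90 mm, top 85 mm above the bench) on a dark wooden base 110 mm wide, 20 mm high. The crank arm is a level dark steel bar 16 mm wide, its top 120 mm above the bench.
- grip_hinge (a point): centre of the grip's hinge at the outer end of the crank arm, 95 mm from the crank axis and 133 mm above the bench; it goes round with the crank. The hinge pin is level and square to the arm. Fingers that close along the direction of travel push the grip surely; closing across it, the grip slowly creeps out from between the pads.
- grip_point (a point): point on the centre line of the red round grip, 70 mm from its hinge: a good place to hold. The grip is 22 mm thick and spans 14 to 95 mm from the hinge; its sleeve spins freely about its length, so the hand need not turn while cranking. Folded, it lies level 2 mm above the arm, pointing to the crank axis; upright, this point is 203 mm above the bench.
- fold (a joint): angle of the grip about its hinge: 0 folded level along the arm (starts at 0 to 0.45), 1.571 upright against a hard stop. Stiff (2.3 N at the grip point), stays where left; drawn towards the crank axis harder than that, it folds again. Swung up between gripping pads it drags and may stop 0.15 rad short: take it afresh and press it outwards until the stop pushes back (about 8 N).
- crank (a joint): crank angle, growing clockwise seen from above; starts at 0 to 0.8, free up to 6.2. Each radian moves the pad carriage 15 mm. Friction: free turning takes 6 to 7.5 N along the circle at the grip; it stays where left. Once the cup is pinched, the pull rises 1 N per 6.3 N of squeeze: 25 N of squeeze feels 4 N above free turning, 50 N 8 N above; each takes 0.17 rad.
- pad: black rubber pad, 70 x 12 x 52 mm, origin at its centre; sprung (10 N per mm) on a carriage that moves away from the gearbox as the crank turns clockwise. Its y axis points from stop to gearbox. The wooden V stop beyond the cup is set anywhere within 16 mm along the base and is not measured: the final crank angle (3.4 to 4.8) must be felt.
- cup: loose cup core of coiled bamboo, round, 90 mm in diameter and 70 mm high, with dark bands; origin at the centre of its underside. It stands on the base between pad and stop, touching neither at the start.
- bowl_stack: bystander: stack of dark bowls, 84 mm in diameter, 90 mm high; origin at the centre of its underside. Leave it.
- lacquer_jar: bystander: amber jar with black lid, 64 mm in diameter, 85 mm high; origin at the centre of its underside. Leave it.
- mallet: bystander: small hammer, 220 mm long, lying on the bench. Leave it.
Mind the look-alikes: they are no part of the job. What is shaped like the cup but blue, purple or turquoise is not meant.

How it is judged:
By the outcome, as a careful person would: the job done as asked, in the order asked, and still so for the second after the job is handed in, with the robot touching nothing.
It also fails if it takes over 72 s, if anything falls off the work surface, if the arm or the gripper's body presses on something with over 40 N, if the wrist force passes 120 N, or if a joint passes its speed limit or range.

## Working session

There is one attempt and no reset: what is moved stays moved. The work goes in short steps, Python scripts to look and compute and a tool call to move; the robot and the scene stay as the last step left them, time stands still between calls to the robot, and variables do not carry over. Pictures are saved under pics/ and viewed, and the job is handed in when it is done.

Besides the shell and the picture viewer there is one more tool, called after "Request:" as name(argument=value, ...), one argument or row to a line, values as JSON. carry_out: Moves the arm, as the interface text tells. Its arguments: {"type":"object","properties":{"moves":{"type":"array"},"force":{"type":"number"}},"required":["moves"]}

```bash
ls; mkdir -p pics
python3 - <<'E'
from rig import robot
import cv2
o=robot.get_obs(); print(o)
for n in("scene","top"):
    p=robot.camera_params(n); print(n,p)
    cv2.imwrite(f"pics/{n}0.png",robot.camera(n)[:,:,::-1])
print(robot.camera_params("wrist"))
E
```

```text
pics
{'time': 0.0, 'q': array([-1.41553209e+00,  5.28504799e-01,  1.43388418e+00,  9.29490177e-07,
        1.18142833e+00, -1.78485680e-01]), 'joint_velocities': array([-0.00015717,  0.00086538, -0.00032685, -0.00013286, -0.00080095,
       -0.00050301]), 'joint_torque': array([-1.12132904e-03, -4.40049613e+01, -1.76590472e+01,  6.32758182e-02,
        5.81743440e-02, -1.55275179e-04]), 'position': array([ 0.20467227, -0.58981683,  0.24655363]), 'tool_rot': array([-0.57554187,  0.41055286, -0.40945396,  0.57666746]), 'ft_force': array([-0.97356184, -0.82058919, -0.2019722 ]), 'moment': array([-0.00427554, -0.03701532,  0.03805315]), 'grip_width': 0.08691838239981141}
scene {'fx': 411.8274915223863, 'fy': 411.8274915223863, 'cx': 322.5676396678344, 'cy': 200.33601312034463, 'extrinsics': array([[ 0.79641405,  0.41442236, -0.44043021,  0.98313584],
       [ 0.60471954, -0.55324981,  0.57291267, -0.618123  ],
       [-0.00624011, -0.72261245, -0.69122522,  0.7840069 ],
       [ 0.        ,  0.        ,  0.        ,  1.        ]])}
top {'fx': 393.21499669465544, 'fy': 393.21499669465544, 'cx': 321.4838234841265, 'cy': 192.88290190339296, 'extrinsics': array([[-0.00678893, -0.9919361 ,  0.12655702,  0.42524101],
       [-0.99967202,  0.00360704, -0.02535422, -0.03375617],
       [ 0.02469327, -0.12668764, -0.99163526,  1.08768898],
       [ 0.        ,  0.        ,  0.        ,  1.        ]])}
{'fx': 285.6936744718294, 'fy': 285.6936744718294, 'cx': 316.8871777847954, 'cy': 200.07274807016796, 'mount': array([[ 9.99999796e-01,  6.32976283e-04,  8.68164000e-05,
        -4.56428598e-04],
       [ 9.23127065e-05, -2.77604110e-01,  9.60695555e-01,
        -1.37627782e-01],
       [ 6.32198091e-04, -9.60695351e-01, -2.77604111e-01,
         7.60713500e-02],
       [ 0.00000000e+00,  0.00000000e+00,  0.00000000e+00,
         1.00000000e+00]])}
```

View pics/scene0.png

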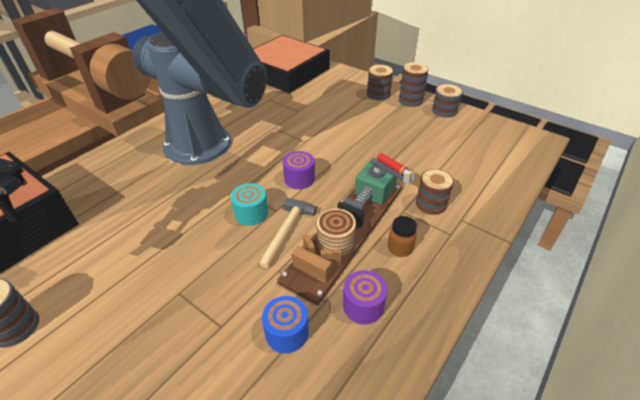

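View pics/top0.png

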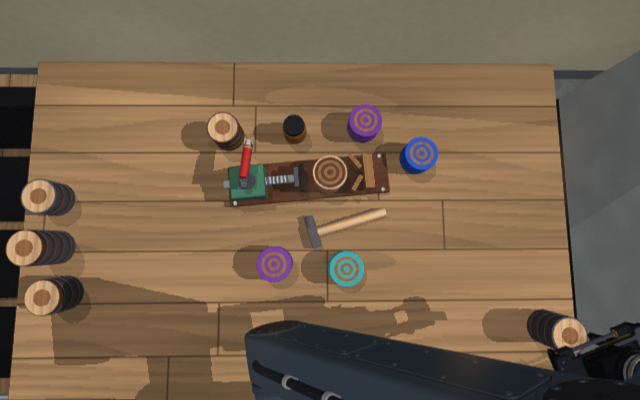

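Run:
```python
import cv2, numpy as np
a=cv2.imread("pics/top0.png")[120:220,200:400]; b=cv2.imread("pics/scene0.png")[140:300,270:470]
cv2.imwrite("pics/tz.png",cv2.resize(a,None,fx=4,fy=4,interpolation=cv2.INTER_CUBIC))
cv2.imwrite("pics/sz.png",cv2.resize(b,None,fx=3.75,fy=3.75,interpolation=cv2.INTER_CUBIC))
```

```text
(no output)
```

View pics/tz.png

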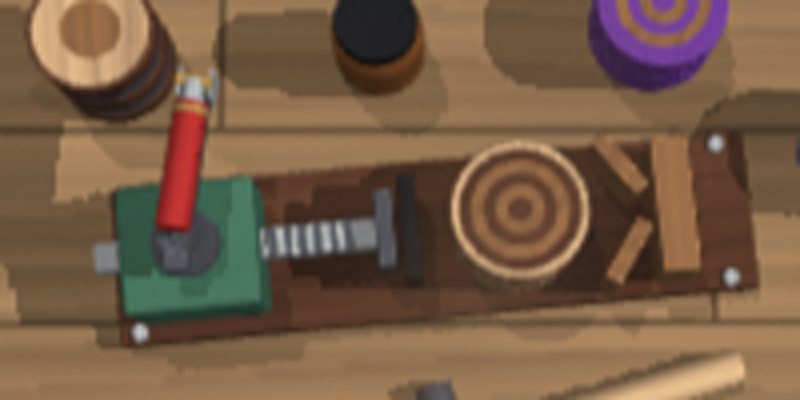

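View pics/sz.png

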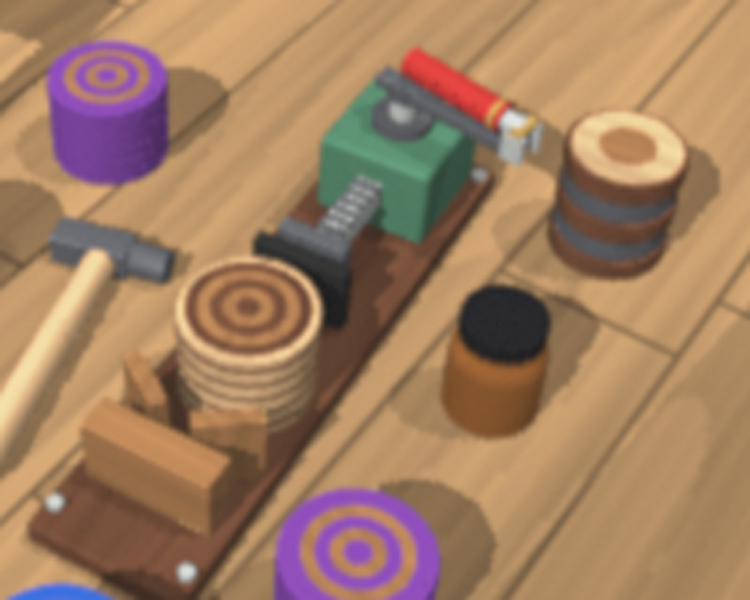

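```bash
cat > h.py <<'E'
import numpy as np, cv2
from rig import robot
from scipy.spatial.transform import Rotation as R
def ext(n,pose=None):
    p=robot.camera_params(n)
    if n=="wrist":
        T=np.eye(4);T[:3,:3]=R.from_quat(pose[1]).as_matrix();T[:3,3]=pose[0]
        return p,T@p["mount"]
    return p,p["extrinsics"]
def ray(n,uv,pose=None):
    p,E=ext(n,pose); d=E[:3,:3]@np.array([(uv[0]-p["cx"])/p["fx"],(uv[1]-p["cy"])/p["fy"],1])
    return E[:3,3],d/np.linalg.norm(d)
def onz(n,uv,z,pose=None):
    o,d=ray(n,uv,pose); return o+d*(z-o[2])/d[2]
def tri(*rs):
    A=np.zeros((3,3));b=np.zeros(3)
    for o,d in rs:
        P=np.eye(3)-np.outer(d,d);A+=P;b+=P@o
    x=np.linalg.solve(A,b); return x,[np.linalg.norm((np.eye(3)-np.outer(d,d))@(x-o)) for o,d in rs]
E
python3 - <<'E'
from h import *
np.set_printoptions(precision=4,suppress=True)
t=lambda u,v:(200+(u+.5)/4-.5,120+(v+.5)/4-.5)
s=lambda u,v:(270+(u+.5)/3.75-.5,140+(v+.5)/3.75-.5)
for n,a,b in [("hinge",(195,92),(515,128)),("inner",(175,222),(415,65)),("outerred",(189,110),(497,105)),("hub",(187,243),(400,113))]:
    print(n,tri(ray("top",t(*a)),ray("scene",s(*b))))
g=[onz("top",t(*c),.085) for c in[(117,190),(252,177),(268,303),(125,317)]]; print(np.array(g),np.mean(g,0))
g=[onz("scene",s(*c),.085) for c in[(322,152),(370,85),(473,147),(424,207)]]; print(np.array(g),np.mean(g,0))
print("cup",onz("top",t(520,209),.09),onz("scene",s(249,306),.09))
print("screws",[onz("top",t(*c),.02) for c in[(715,143),(731,277),(140,332)]],[onz("scene",s(*c),.02) for c in[(186,572),(54,502)]])
print("hinge z133",onz("top",t(195,92),.133),"hub z.12",onz("top",t(187,243),.12))
o=robot.get_obs();print(R.from_quat(o["tool_rot"]).as_matrix())
E
```

```text
hinge (array([0.6748, 0.1232, 0.1298]), [np.float64(0.0007880265959899697), np.float64(0.0007880265959901413)])
inner (array([0.5916, 0.1328, 0.1373]), [np.float64(0.0008583495845709463), np.float64(0.0008583495845711106)])
outerred (array([0.6599, 0.1243, 0.1414]), [np.float64(8.366834895024663e-05), np.float64(8.366834895028517e-05)])
hub (array([0.5852, 0.1323, 0.0925]), [np.float64(0.00013190386551177827), np.float64(0.00013190386551167852)])
[[0.621  0.179  0.085 ]
 [0.6294 0.0924 0.085 ]
 [0.5473 0.0812 0.085 ]
 [0.5386 0.172  0.085 ]] [0.5841 0.1311 0.085 ]
[[0.5603 0.0724 0.085 ]
 [0.5468 0.1547 0.085 ]
 [0.6409 0.1393 0.085 ]
 [0.6455 0.0667 0.085 ]] [0.5984 0.1082 0.085 ]
cup [ 0.6071 -0.0806  0.09  ] [ 0.6082 -0.0799  0.09  ]
screws [array([ 0.6661, -0.2201,  0.02  ]), array([ 0.572 , -0.2288,  0.02  ]), array([0.5357, 0.175 , 0.02  ])] [array([ 0.6654, -0.2195,  0.02  ]), array([ 0.5715, -0.2282,  0.02  ])]
hinge z133 [0.6733 0.1222 0.133 ] hub z.12 [0.5807 0.1276 0.12  ]
[[ 0.3277 -0.0003  0.9448]
 [-0.9448  0.0019  0.3277]
 [-0.0019 -1.      0.0004]]
```

```bash
cat >> h.py <<'E'
def go(xyz,yaw):
    """shift (cm, tool axes) and ry from the measured pose to TCP xyz, tool down, jaw axis at yaw"""
    o=robot.get_obs(); M=R.from_quat(o["tool_rot"]); c,s=np.cos(yaw),np.sin(yaw)
    G=np.array([[c,0,-s],[s,0,c],[0,-1,0]])
    return np.round(M.inv().apply(np.array(xyz)-o["position"])*100,2), np.round((M.inv()*R.from_matrix(G)).as_rotvec(),3)
def st():
    o=robot.get_obs(); x=R.from_quat(o["tool_rot"]).as_matrix()
    print("t %.2f"%o["time"],"pos",o["position"].round(4),"yaw %.3f"%np.arctan2(x[1,0],x[0,0]),"y",x[:,1].round(3),"F",o["ft_force"].round(2),"w %.4f"%o["grip_width"],"q",o["q"].round(2))
E
python3 - <<'E'
from h import *
print(go([.61,.128,.30],1.48)); st()
E
```

```text
(array([-54.55,  -5.21,  61.82]), array([-0.003, -2.717, -0.   ]))
t 0.10 pos [ 0.2047 -0.5899  0.2467] yaw -1.237 y [-0.     0.002 -1.   ] F [0.51 0.84 0.49] w 0.0871 q [-1.42  0.53  1.43  0.    1.18 -0.18]
```

Request:
carry_out(
  moves=[
    [1,-54.5,-5.2,61.8,0,-2.715,0],
    [1,-54.5,-5.2,61.8,0,-2.715,0],
    [1,-54.5,-5.2,61.8,0,-2.715,0],
    [1,-54.5,-5.2,61.8,0,-2.715,0],
    [1,-54.5,-5.2,61.8,0,-2.715,0],
    [1,-54.5,-5.2,61.8,0,-2.715,0],
    [1,-54.5,-5.2,61.8,0,-2.715,0],
    [1,-54.5,-5.2,61.8,0,-2.715,0],
    [1,-54.5,-5.2,61.8,0,-2.715,0],
    [1,-54.5,-5.2,61.8,0,-2.715,0],
    [1,-54.5,-5.2,61.8,0,-2.715,0],
    [1,-54.5,-5.2,61.8,0,-2.715,0],
    [1,-54.5,-5.2,61.8,0,-2.715,0],
    [1,-54.5,-5.2,61.8,0,-2.715,0],
    [1,-54.5,-5.2,61.8,0,-2.715,0],
    [1,-54.5,-5.2,61.8,0,-2.715,0],
    [1,-54.5,-5.2,61.8,0,-2.715,0],
    [1,-54.5,-5.2,61.8,0,-2.715,0],
    [1,-54.5,-5.2,61.8,0,-2.715,0],
    [1,-54.5,-5.2,61.8,0,-2.715,0],
  ],
)

```text
time: 2.1
position: [0.6096, 0.1268, 0.299]
tool_rot: [-0.523, -0.475, 0.476, 0.524]
ft_force: [-0.9, -0.1, 0.0]
grip_width: 0.0872
```

Run:
```python
from h import *
st(); o=robot.get_obs(); im=robot.camera("wrist")
np.save("w1.npy",np.r_[o["position"],o["tool_rot"]])
cv2.imwrite("pics/w1.png",im[:,:,::-1])
```

```text
t 2.10 pos [0.6096 0.1268 0.299 ] yaw 1.475 y [-0.002 -0.    -1.   ] F [-0.93 -0.14  0.04] w 0.0872 q [ 0.03  0.47  1.38 -0.    1.29 -1.45]
```

View pics/w1.png

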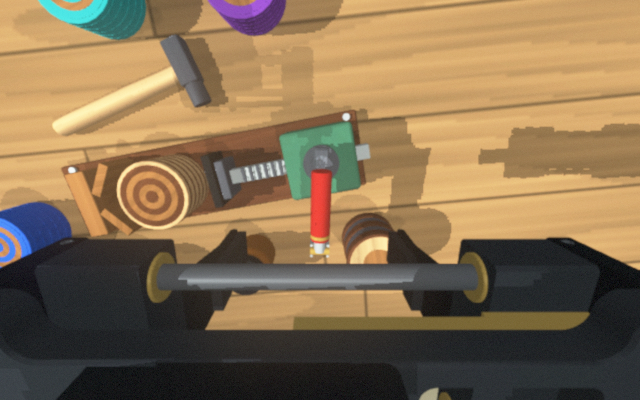

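Run:
```python
from h import *
a=cv2.imread("pics/w1.png")[100:280,240:400]
cv2.imwrite("pics/w1z.png",cv2.resize(a,None,fx=3.3333,fy=3.3333,interpolation=cv2.INTER_CUBIC))
```

```text
(no output)
```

View pics/w1z.png

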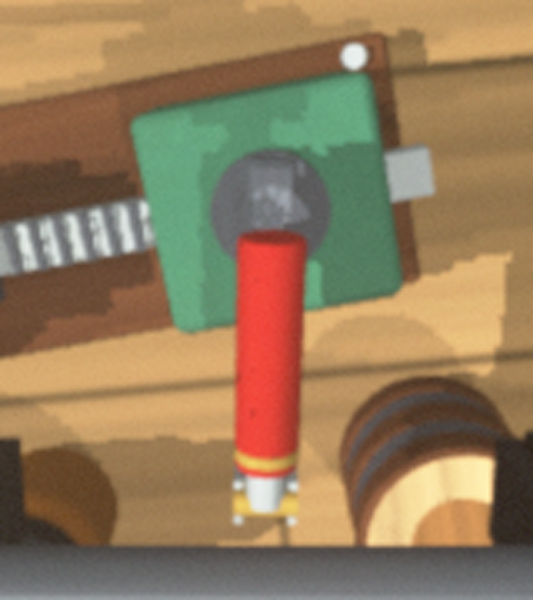

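Run:
```python
from h import *
np.set_printoptions(precision=4,suppress=True)
w=np.load("w1.npy"); P=(w[:3],w[3:]); k=3.3333
u=lambda x,y:(240+(x+.5)/k-.5,100+(y+.5)/k-.5)
t=lambda u,v:(200+(u+.5)/4-.5,120+(v+.5)/4-.5)
s=lambda u,v:(270+(u+.5)/3.75-.5,140+(v+.5)/3.75-.5)
print("hinge z133",onz("wrist",u(265,502),.133,P))
print("hinge tri",tri(ray("wrist",u(265,502),P),ray("top",t(195,92)),ray("scene",s(515,128))))
print("hub disc z",[onz("wrist",u(271,206),z,P) for z in(.095,.104)], "disc top view",[onz("top",t(187,243),z) for z in(.095,.104)])
g=[onz("wrist",u(*c),.085,P) for c in[(132,118),(372,75),(402,289),(187,331)]];print(np.array(g),np.mean(g,0))
print("grip end",tri(ray("wrist",u(271,240),P),ray("top",t(175,226)),ray("scene",s(415,65))))
print("end z133..",onz("wrist",u(271,240),.14,P))
```

```text
hinge z133 [0.6816 0.123  0.133 ]
hinge tri (array([0.6768, 0.1222, 0.1332]), [np.float64(0.004327330223844204), np.float64(0.003493706111183731), np.float64(0.0014738949741115422)])
hub disc z [array([0.5842, 0.1345, 0.095 ]), array([0.5828, 0.1345, 0.104 ])] disc top view [array([0.5847, 0.1318, 0.095 ]), array([0.5833, 0.1303, 0.104 ])]
[[0.5493 0.0875 0.085 ]
 [0.5425 0.1746 0.085 ]
 [0.6218 0.1811 0.085 ]
 [0.6305 0.0981 0.085 ]] [0.586  0.1353 0.085 ]
grip end (array([0.5897, 0.1337, 0.1356]), [np.float64(0.0007347534238531531), np.float64(0.0015130897396653288), np.float64(0.002149586073881382)])
end z133.. [0.5882 0.1335 0.14  ]
```

Run:
```python
from h import *
print(go([.6088,.1295,.146],1.47)); st()
```

```text
(array([ 0.3 , 15.32,  0.1 ]), array([-0.001,  0.005, -0.   ]))
t 2.15 pos [0.6096 0.1264 0.2991] yaw 1.475 y [-0.001 -0.    -1.   ] F [-0.62  0.31 -0.14] w 0.0876 q [ 0.03  0.47  1.38 -0.    1.29 -1.45]
```

Request:
carry_out(
  moves=[
    [1,0.3,4,0.1,0,0,0],
    [1,0.3,8,0.1,0,0,0],
    [1,0.3,11.5,0.1,0,0,0],
    [1,0.3,14,0.1,0,0,0],
    [1,0.3,15.2,0.1,0,0,0],
    [0.6,0.3,15.2,0.1,0,0,0],
    [0.3,0.3,15.2,0.1,0,0,0],
    [0.1,0.3,15.2,0.1,0,0,0],
    [0.1,0.3,15.2,0.1,0,0,0],
    [0.1,0.3,15.2,0.1,0,0,0],
    [0.1,0.3,15.2,0.1,0,0,0],
  ],
  force=12,
)

```text
time: 3.25
position: [0.6097, 0.1301, 0.1483]
tool_rot: [0.523, 0.477, -0.476, -0.522]
ft_force: [-0.9, 0.2, -0.0]
grip_width: 0.0467
```

Run:
```python
from h import *
st(); cv2.imwrite("pics/w2.png",robot.camera("wrist")[:,:,::-1])
```

```text
t 3.25 pos [0.6097 0.1301 0.1483] yaw 1.478 y [ 0.001  0.    -1.   ] F [-0.95  0.22 -0.01] w 0.0467 q [ 0.03  0.65  1.52 -0.    0.97 -1.45]
```

View pics/w2.png

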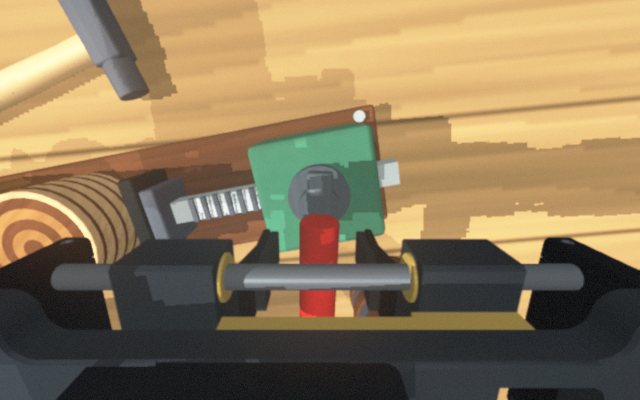

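Request:
carry_out(
  moves=[
    [0,0,0.2,0,0,0,0],
    [0,0,0.2,0,0,0,0],
    [0,0,0.2,0,0,0,0],
    [0,0,0.2,0,0,0,0],
    [0,0,0.2,0,0,0,0],
    [0,0,0.2,0,0,0,0],
    [0,0,0.2,0,0,0,0],
  ],
)

```text
time: 4.0
position: [0.6092, 0.1303, 0.1454]
tool_rot: [-0.522, -0.476, 0.476, 0.523]
ft_force: [-1.2, 2.1, -1.6]
grip_width: 0.0214
```

Run:
```python
from h import *
st()
# arc about hinge for the swing: grasp point starts at angle a0, tool axes shifts
o=robot.get_obs(); p=o["position"]; g=p-[0,0,.006]
phi=-.1; r=np.array([np.cos(phi),np.sin(phi),0]); H=np.array([.584,.132,.133])+.095*r
d=g-H; rad=-d@r; print("rad",rad,"z",d[2]); 
L=.07
```

```text
t 4.00 pos [0.6092 0.1303 0.1454] yaw 1.478 y [-0.001  0.    -1.   ] F [-1.19  2.14 -1.63] w 0.0214 q [ 0.03  0.65  1.53  0.    0.97 -1.45]
rad 0.0697856948953541 z 0.0063873033074964836
```

Request:
carry_out(
  moves=[
    [0,0,-0.61,-0.03,0,0,0],
    [0,0,-1.22,-0.11,0,0,0],
    [0,0,-1.81,-0.24,0,0,0],
    [0,0,-2.39,-0.42,0,0,0],
    [0,0,-2.96,-0.66,0,0,0],
    [0,0,-3.5,-0.94,0,0,0],
    [0,0,-4.02,-1.27,0,0,0],
    [0,0,-4.5,-1.64,0,0,0],
    [0,0,-4.95,-2.05,0,0,0],
    [0,0,-5.36,-2.5,0,0,0],
  ],
)

```text
time: 5.0
position: [0.6334, 0.1276, 0.1992]
tool_rot: [-0.522, -0.475, 0.477, 0.523]
ft_force: [-1.8, 0.8, -4.2]
grip_width: 0.0217
```

Run:
```python
from h import *
st(); cv2.imwrite("pics/s3.png",cv2.resize(robot.camera("scene")[80:260,270:470],None,fx=3.3,fy=3.3)[:,:,::-1])
```

```text
t 5.00 pos [0.6334 0.1276 0.1992] yaw 1.478 y [-0.003 -0.    -1.   ] F [-1.83  0.78 -4.23] w 0.0217 q [ 0.03  0.61  1.42 -0.    1.11 -1.45]
```

View pics/s3.png

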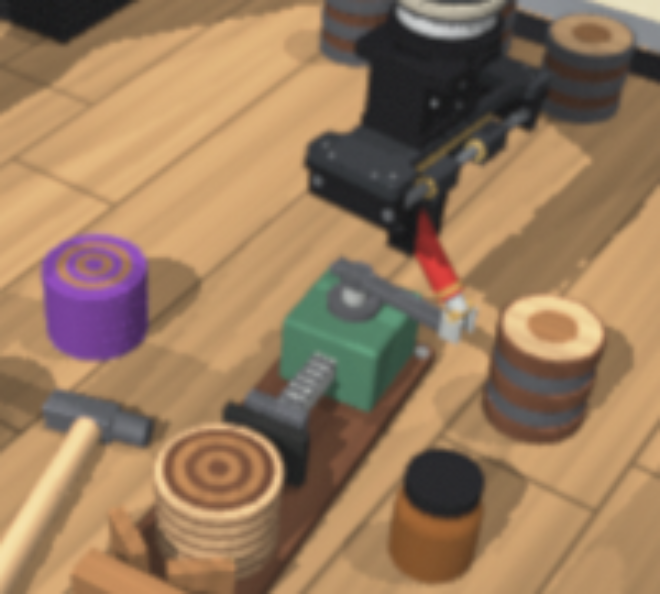

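Request:
carry_out(
  moves=[
    [0,0,-0.37,-0.48,0,0,0],
    [0,0,-0.7,-1.0,0,0,0],
    [0,0,-0.98,-1.54,0,0,0],
    [0,0,-1.22,-2.11,0,0,0],
    [0,0,-1.4,-2.69,0,0,0],
    [0,0,-1.53,-3.28,0,0,0],
    [0,0,-1.61,-3.89,0,0,0],
    [0,0,-1.64,-4.5,0,0,0],
    [0,0,-1.64,-4.5,0,0,0],
  ],
)

```text
time: 5.95
position: [0.6813, 0.1229, 0.2166]
tool_rot: [0.524, 0.477, -0.475, -0.521]
ft_force: [-2.4, -0.8, 5.9]
grip_width: 0.0218
```

Run:
```python
from h import *
st(); cv2.imwrite("pics/s4.png",cv2.resize(robot.camera("scene")[80:260,270:470],None,fx=3.3,fy=3.3)[:,:,::-1])
```

```text
t 5.95 pos [0.6813 0.1229 0.2166] yaw 1.478 y [ 0.004 -0.001 -1.   ] F [-2.43 -0.76  5.91] w 0.0218 q [ 0.02  0.65  1.28 -0.    1.21 -1.46]
```

View pics/s4.png

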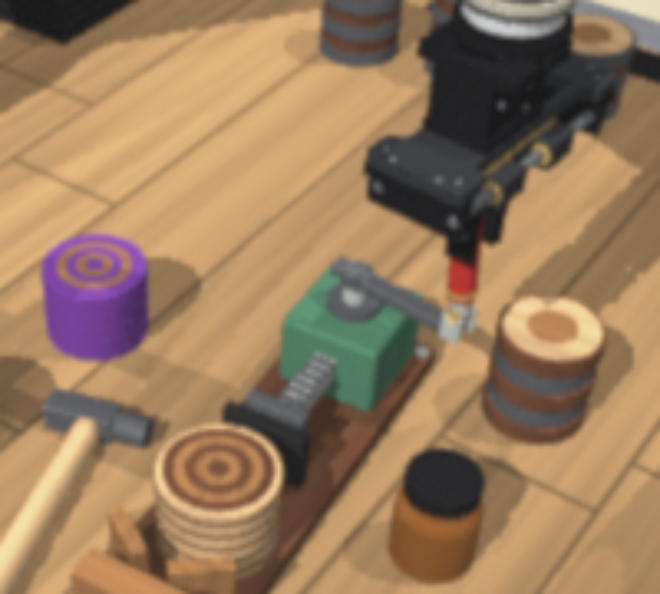

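Request:
carry_out(
  moves=[
    [0.4,0,0,0,0,0,0],
    [0.4,0,0,0,0,0,0],
    [0.4,0,0,0,0,0,0],
    [0.4,0,0,0,0,0,0],
    [0.4,0,0.5,0,0,0,0],
    [0,0,0.5,0,0,0,0],
    [0,0,0.5,0,0,0,0],
    [0,0,0.5,0,0,0,0],
    [0,0,0.5,0,0,0,0],
    [0,0,0.5,0,0,0,0],
    [0,0,0.5,0,0,0,0],
  ],
  force=35,
)

```text
time: 7.1
position: [0.679, 0.1231, 0.2104]
tool_rot: [0.523, 0.476, -0.477, -0.523]
ft_force: [-0.1, -1.7, -1.6]
grip_width: 0.0212
```

Run:
```python
from h import *
st()
```

```text
t 7.10 pos [0.679  0.1231 0.2104] yaw 1.478 y [-0.    -0.001 -1.   ] F [-0.05 -1.68 -1.55] w 0.0212 q [ 0.02  0.66  1.29 -0.    1.2  -1.46]
```

Request:
carry_out(
  moves=[
    [0,0,0,-0.2,0,0,0],
    [0,0,0,-0.4,0,0,0],
    [0,0,0,-0.4,0,0,0],
  ],
)

```text
time: 7.4
position: [0.6802, 0.1231, 0.2103]
tool_rot: [-0.521, -0.474, 0.479, 0.524]
ft_force: [-5.3, -2.2, 3.9]
grip_width: 0.0212
```

Request:
carry_out(
  moves=[
    [0,0,0,-0.2,0,0,0],
    [0,0,0,-0.4,0,0,0],
    [0,0,0,-0.4,0,0,0],
  ],
)

```text
time: 7.7
position: [0.6826, 0.1228, 0.2103]
tool_rot: [-0.52, -0.473, 0.48, 0.525]
ft_force: [-9.3, -2.0, 4.2]
grip_width: 0.0211
```

Request:
carry_out(
  moves=[
    [0,0,0,-0.2,0,0,0],
    [0,0,0,-0.3,0,0,0],
    [0,0,0,-0.3,0,0,0],
  ],
)

```text
time: 8.0
position: [0.6861, 0.1225, 0.2104]
tool_rot: [-0.52, -0.474, 0.479, 0.525]
ft_force: [-8.4, -2.3, 4.3]
grip_width: 0.0217
```

Run:
```python
from h import *
st(); a=robot.camera("top")
cv2.imwrite("pics/s5.png",cv2.resize(robot.camera("scene")[110:200,350:470],None,fx=6,fy=6,interpolation=cv2.INTER_CUBIC)[:,:,::-1])
```

```text
t 8.00 pos [0.6861 0.1225 0.2104] yaw 1.478 y [-0.01  -0.001 -1.   ] F [-8.44 -2.32  4.34] w 0.0217 q [ 0.02  0.67  1.26 -0.    1.22 -1.46]
```

View pics/s5.png

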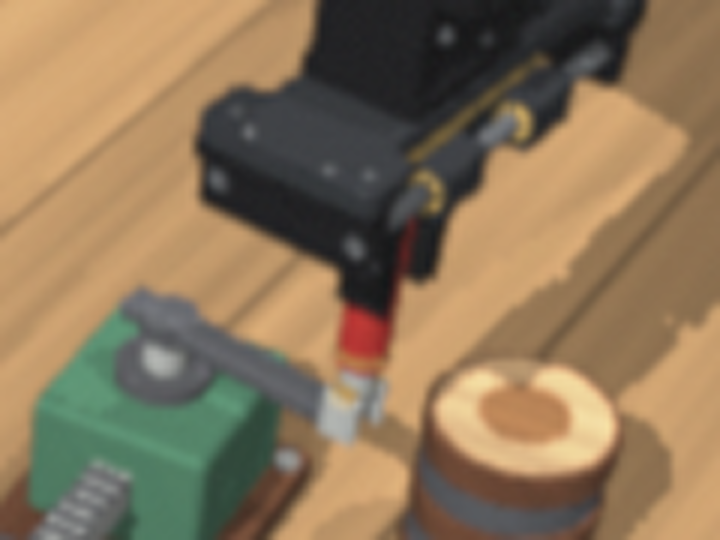

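Request:
carry_out(
  moves=[
    [0.4,0,0,0,0,0,0],
    [0.4,0,0,0,0,0,0],
    [0.4,0,0,0.3,0,0,0],
    [0.4,0,0,0.7,0,0,0],
    [0.4,0,0,1.1,0,0,0],
    [0.4,0,0,1.1,0,0,0],
  ],
)

```text
time: 8.7
position: [0.6784, 0.1238, 0.2106]
tool_rot: [-0.522, -0.476, 0.476, 0.523]
ft_force: [0.1, -0.6, 0.4]
grip_width: 0.0344
```

Run:
```python
from h import *
st(); cv2.imwrite("pics/w6.png",robot.camera("wrist")[:,:,::-1])
cv2.imwrite("pics/s6.png",cv2.resize(robot.camera("scene")[110:200,350:470],None,fx=6,fy=6,interpolation=cv2.INTER_CUBIC)[:,:,::-1])
```

```text
t 8.70 pos [0.6784 0.1238 0.2106] yaw 1.478 y [-0.001  0.    -1.   ] F [ 0.11 -0.55  0.35] w 0.0344 q [ 0.02  0.65  1.29  0.    1.2  -1.46]
```

View pics/w6.png

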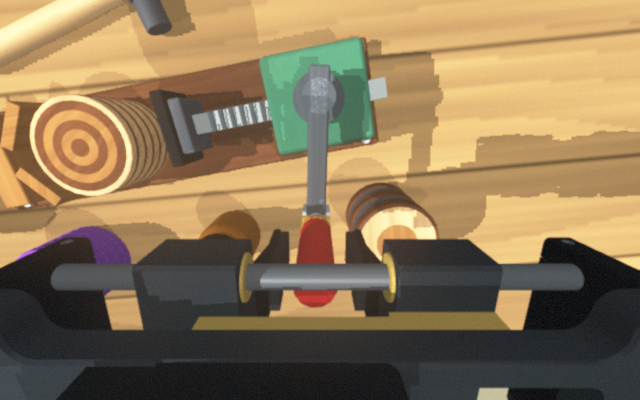

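View pics/s6.png

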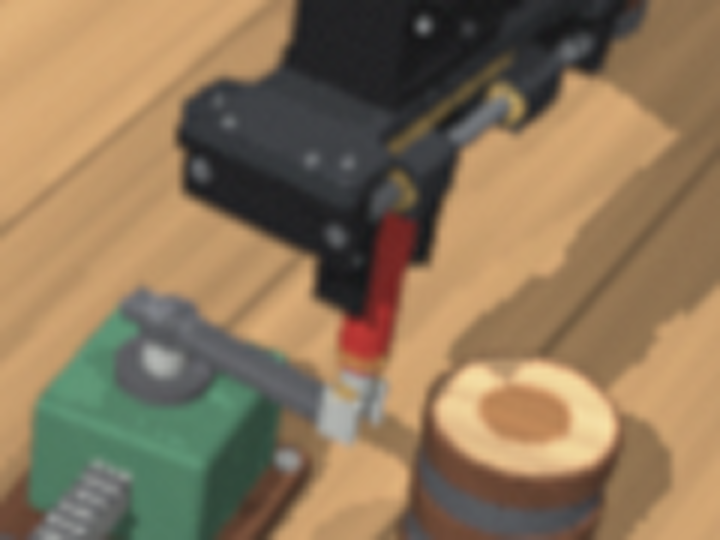

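Run:
```python
from h import *
o=robot.get_obs();P=(o["position"],o["tool_rot"])
def proj(n,X,P=None):
    p,E=ext(n,P); c=np.linalg.inv(E)@np.r_[X,1]; return np.array([p["fx"]*c[0]/c[2]+p["cx"],p["fy"]*c[1]/c[2]+p["cy"]])
phi=-.1;r=np.array([np.cos(phi),np.sin(phi),0]);A=np.array([.584,.132,.133]);H=A+.095*r
for f in(1.571,1.47,1.37):
    v=-np.cos(f)*r+np.sin(f)*np.array([0,0,1]); nrm=np.sin(f)*r+np.cos(f)*np.array([0,0,1])
    b=H+.016*v;e=H+.080*v
    print(f,[((proj("scene",x)-[350,110]+.5)*6).round(0) for x in(b,e)],"wrist outer end",proj("wrist",H+.095*v+.011*nrm,P).round(1),"lower sleeve",proj("wrist",H+.014*v-.011*nrm,P).round(1))
```

```text
1.571 [array([357., 354.]), array([380., 225.])] wrist outer end [313.6 302.9] lower sleeve [314.9 209. ]
1.47 [array([353., 352.]), array([362., 218.])] wrist outer end [313.6 286.4] lower sleeve [314.9 206.7]
1.37 [array([350., 351.]), array([345., 212.])] wrist outer end [313.7 268.2] lower sleeve [314.9 204.6]
```

Request:
carry_out(
  moves=[
    [0.4,0,0.1,-0.1,0,-0.15,0],
    [0.4,0.05,0.1,-0.1,0,-0.3,0],
    [0,-0.05,0.1,-0.1,0,-0.3,0],
    [0,-0.05,0.1,-0.1,0,-0.3,0],
    [0,-0.05,0.1,-0.1,0,-0.3,0],
    [0,-0.05,0.1,-0.1,0,-0.3,0],
    [0,-0.05,0.1,-0.1,0,-0.3,0],
  ],
  force=35,
)

```text
time: 9.5
position: [0.6802, 0.1225, 0.2096]
tool_rot: [-0.446, -0.549, 0.549, 0.446]
ft_force: [0.8, -2.6, 0.5]
grip_width: 0.0213
```

```bash
cat >> h.py <<'E'
A=np.array([.584,.132]); 
def arc(phi0,dth,n,rad=.096,dyaw=None,z=None,A=A):
    """rows for turning cw by dth in n rows; phi0 actual arm angle now (relative motion from the ideal pose at phi0)"""
    o=robot.get_obs(); M=R.from_quat(o["tool_rot"]); p=o["position"]
    dyaw=dth if dyaw is None else dyaw
    for i in range(1,n+1):
        ph=phi0-dth*i/n
        t=np.r_[A+rad*np.array([np.cos(ph),np.sin(ph)]),p[2] if z is None else z]
        s0=M.inv().apply(t-p)*100
        print([0]+[round(float(v),2) for v in s0]+[0,round(dyaw*i/n,3),0])
def polar():
    o=robot.get_obs(); d=o["position"][:2]-A; ph=np.arctan2(d[1],d[0]); f=o["ft_force"]
    x=R.from_quat(o["tool_rot"]).as_matrix()[:,0]
    print("r %.4f phi %.4f Ft(resist, ccw) %.2f Fr %.2f Fz %.2f"%(np.linalg.norm(d),ph,f[:2]@[-np.sin(ph),np.cos(ph)],f[:2]@[np.cos(ph),np.sin(ph)],f[2]), "yaw-phi-pi/2 %.3f"%(np.arctan2(x[1],x[0])-ph-np.pi/2))
E
python3 - <<'E'
from h import *
st();polar();arc(-.09,.8,12,z=.2095)
E
```

```text
t 9.50 pos [0.6802 0.1225 0.2096] yaw 1.777 y [ 0.    -0.001 -1.   ] F [ 0.79 -2.57  0.49] w 0.0213 q [ 0.02  0.66  1.29 -0.    1.2  -1.76]
r 0.0967 phi -0.0982 Ft(resist, ccw) -2.48 Fr 1.04 Fz 0.49 yaw-phi-pi/2 0.305
[0, -0.51, 0.01, 0.25, 0, 0.067, 0]
[0, -1.1, 0.01, 0.5, 0, 0.133, 0]
[0, -1.67, 0.01, 0.78, 0, 0.2, 0]
[0, -2.22, 0.01, 1.1, 0, 0.267, 0]
[0, -2.75, 0.01, 1.46, 0, 0.333, 0]
[0, -3.26, 0.01, 1.86, 0, 0.4, 0]
[0, -3.74, 0.01, 2.28, 0, 0.467, 0]
[0, -4.18, 0.01, 2.74, 0, 0.533, 0]
[0, -4.6, 0.01, 3.23, 0, 0.6, 0]
[0, -4.98, 0.01, 3.74, 0, 0.667, 0]
[0, -5.33, 0.01, 4.28, 0, 0.733, 0]
[0, -5.64, 0.01, 4.84, 0, 0.8, 0]
```

Request:
carry_out(
  moves=[
    [0,-0.51,0,0.25,0,0.067,0],
    [0,-1.1,0,0.5,0,0.133,0],
    [0,-1.67,0,0.78,0,0.2,0],
    [0,-2.22,0,1.1,0,0.267,0],
    [0,-2.75,0,1.46,0,0.333,0],
    [0,-3.26,0,1.86,0,0.4,0],
  ],
)

```text
time: 10.1
position: [0.6703, 0.0905, 0.2097]
tool_rot: [-0.546, -0.451, 0.446, 0.547]
ft_force: [4.4, 7.0, -3.3]
grip_width: 0.0211
```

Run:
```python
from h import *
st();polar()
cv2.imwrite("pics/s7.png",cv2.resize(robot.camera("scene")[80:260,270:470],None,fx=3.3,fy=3.3)[:,:,::-1])
```

```text
t 10.10 pos [0.6703 0.0905 0.2097] yaw 1.374 y [ 0.005  0.007 -1.   ] F [ 4.44  6.97 -3.27] w 0.0211 q [-0.03  0.64  1.33  0.01  1.17 -1.41]
r 0.0958 phi -0.4483 Ft(resist, ccw) 8.21 Fr 0.98 Fz -3.27 yaw-phi-pi/2 0.252
```

View pics/s7.png

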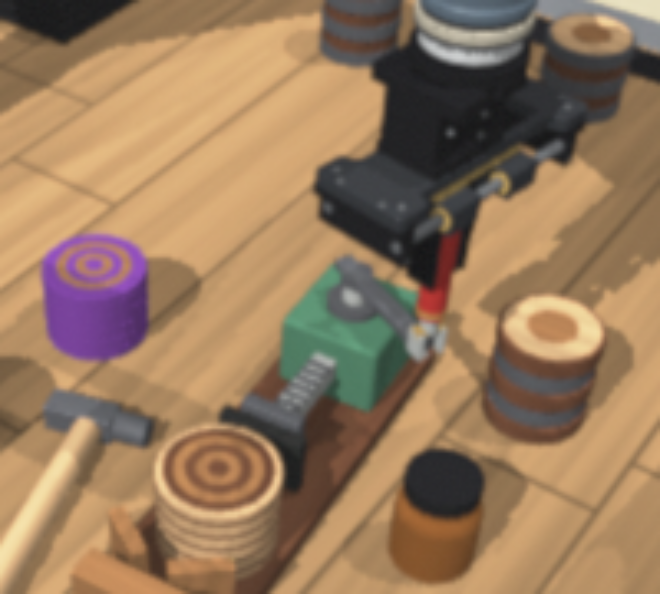

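```bash
cat >> h.py <<'E'
def arc2(c,dth,n,rad=.098,dyaw=None,A=A):
    """c=(phi,rad,yaw) commanded now"""
    ph0,r0,yaw=c; dyaw=dth if dyaw is None else dyaw
    p=A+r0*np.array([np.cos(ph0),np.sin(ph0)])
    X=np.array([np.cos(yaw),np.sin(yaw)]);Z=np.array([-np.sin(yaw),np.cos(yaw)])
    rows=[]
    for i in range(1,n+1):
        ph=ph0-dth*i/n; rr=r0+(rad-r0)*min(1,i/3)
        d=(A+rr*np.array([np.cos(ph),np.sin(ph)])-p)*100
        rows.append([0,round(float(d@X),2),0,round(float(d@Z),2),0,round(dyaw*i/n,3),0])
    print(rows); print("next",(round(ph0-dth,4),rad,round(yaw-dyaw,4)))
E
python3 - <<'E'
from h import *
arc2((-.49,.096,1.377),1.0,16)
E
```

```text
[[0, -0.59, 0, 0.13, 0, 0.062, 0], [0, -1.18, 0, 0.3, 0, 0.125, 0], [0, -1.76, 0, 0.51, 0, 0.188, 0], [0, -2.29, 0, 0.81, 0, 0.25, 0], [0, -2.8, 0, 1.14, 0, 0.312, 0], [0, -3.29, 0, 1.51, 0, 0.375, 0], [0, -3.76, 0, 1.9, 0, 0.438, 0], [0, -4.2, 0, 2.33, 0, 0.5, 0], [0, -4.62, 0, 2.78, 0, 0.562, 0], [0, -5.0, 0, 3.25, 0, 0.625, 0], [0, -5.36, 0, 3.75, 0, 0.688, 0], [0, -5.68, 0, 4.27, 0, 0.75, 0], [0, -5.97, 0, 4.81, 0, 0.812, 0], [0, -6.23, 0, 5.37, 0, 0.875, 0], [0, -6.45, 0, 5.94, 0, 0.938, 0], [0, -6.63, 0, 6.52, 0, 1.0, 0]]
next (-1.49, 0.098, 0.377)
```

Request:
carry_out(
  moves=[
    [0,-0.59,0,0.13,0,0.062,0],
    [0,-1.18,0,0.3,0,0.125,0],
    [0,-1.76,0,0.51,0,0.188,0],
    [0,-2.29,0,0.81,0,0.25,0],
    [0,-2.8,0,1.14,0,0.312,0],
    [0,-3.29,0,1.51,0,0.375,0],
    [0,-3.76,0,1.9,0,0.438,0],
    [0,-4.2,0,2.33,0,0.5,0],
    [0,-4.62,0,2.78,0,0.562,0],
  ],
)

```text
time: 11.05
position: [0.6338, 0.0512, 0.2096]
tool_rot: [-0.648, -0.282, 0.277, 0.652]
ft_force: [3.9, 9.6, -2.1]
grip_width: 0.0213
```

Run:
```python
from h import *
st();polar()
arc2((-.49-.5625,.098,1.377-.5625),1.0,16)
```

```text
t 11.05 pos [0.6338 0.0512 0.2096] yaw 0.812 y [ 0.004  0.008 -1.   ] F [ 3.9   9.59 -2.1 ] w 0.0213 q [-0.1   0.58  1.45  0.01  1.11 -0.91]
r 0.0949 phi -1.0186 Ft(resist, ccw) 8.35 Fr -6.12 Fz -2.10 yaw-phi-pi/2 0.260
[[0, -0.58, 0, 0.2, 0, 0.062, 0], [0, -1.15, 0, 0.43, 0, 0.125, 0], [0, -1.7, 0, 0.7, 0, 0.188, 0], [0, -2.23, 0, 1.0, 0, 0.25, 0], [0, -2.74, 0, 1.33, 0, 0.312, 0], [0, -3.23, 0, 1.7, 0, 0.375, 0], [0, -3.7, 0, 2.09, 0, 0.438, 0], [0, -4.14, 0, 2.52, 0, 0.5, 0], [0, -4.56, 0, 2.97, 0, 0.562, 0], [0, -4.94, 0, 3.45, 0, 0.625, 0], [0, -5.3, 0, 3.94, 0, 0.688, 0], [0, -5.62, 0, 4.46, 0, 0.75, 0], [0, -5.91, 0, 5.0, 0, 0.812, 0], [0, -6.17, 0, 5.56, 0, 0.875, 0], [0, -6.39, 0, 6.13, 0, 0.938, 0], [0, -6.57, 0, 6.72, 0, 1.0, 0]]
next (-2.0525, 0.098, -0.1855)
```

Request:
carry_out(
  moves=[
    [0,-0.58,0,0.22,0,0.062,0],
    [0,-1.13,0,0.46,0,0.125,0],
    [0,-1.68,0,0.74,0,0.188,0],
    [0,-2.21,0,1.05,0,0.25,0],
    [0,-2.71,0,1.4,0,0.312,0],
    [0,-3.2,0,1.77,0,0.375,0],
    [0,-3.66,0,2.17,0,0.438,0],
    [0,-4.1,0,2.6,0,0.5,0],
    [0,-4.51,0,3.05,0,0.562,0],
  ],
)

```text
time: 11.95
position: [0.5829, 0.0386, 0.2097]
tool_rot: [-0.7, -0.092, 0.084, 0.704]
ft_force: [7.9, 9.7, -6.6]
grip_width: 0.0211
```

Run:
```python
from h import *
st();polar()
c=(-.49-1.125,.097,1.377-1.125)
arc2(c,1.0,16,rad=.097)
```

```text
t 11.95 pos [0.5829 0.0386 0.2097] yaw 0.249 y [ 0.01   0.007 -1.   ] F [ 7.87  9.72 -6.6 ] w 0.0211 q [-0.13  0.51  1.58  0.01  1.03 -0.38]
r 0.0935 phi -1.5826 Ft(resist, ccw) 7.76 Fr -9.81 Fz -6.60 yaw-phi-pi/2 0.261
[[0, -0.57, 0, 0.19, 0, 0.062, 0], [0, -1.13, 0, 0.43, 0, 0.125, 0], [0, -1.68, 0, 0.69, 0, 0.188, 0], [0, -2.21, 0, 0.99, 0, 0.25, 0], [0, -2.72, 0, 1.32, 0, 0.312, 0], [0, -3.2, 0, 1.68, 0, 0.375, 0], [0, -3.66, 0, 2.07, 0, 0.438, 0], [0, -4.1, 0, 2.49, 0, 0.5, 0], [0, -4.51, 0, 2.94, 0, 0.562, 0], [0, -4.89, 0, 3.41, 0, 0.625, 0], [0, -5.24, 0, 3.9, 0, 0.688, 0], [0, -5.56, 0, 4.42, 0, 0.75, 0], [0, -5.85, 0, 4.95, 0, 0.812, 0], [0, -6.1, 0, 5.5, 0, 0.875, 0], [0, -6.32, 0, 6.07, 0, 0.938, 0], [0, -6.51, 0, 6.65, 0, 1.0, 0]]
next (-2.615, 0.097, -0.748)
```

```bash
sed -i 's/^A=np.array.*/A=np.array([.584,.134])/' h.py
python3 - <<'E'
from h import *
p=np.array([.584,.132])+.097*np.array([np.cos(-1.615),np.sin(-1.615)]); d=p-A
c=(np.arctan2(d[1],d[0]),np.hypot(*d),.252);print(c);polar()
arc2(c,1.0,16,rad=.0965)
E
```

```text
(np.float64(-1.6141072699089125), np.float64(0.09899808580252119), 0.252)
r 0.0955 phi -1.5824 Ft(resist, ccw) 7.76 Fr -9.81 Fz -6.60 yaw-phi-pi/2 0.260
[[0, -0.56, 0, 0.28, 0, 0.062, 0], [0, -1.09, 0, 0.59, 0, 0.125, 0], [0, -1.6, 0, 0.92, 0, 0.188, 0], [0, -2.12, 0, 1.22, 0, 0.25, 0], [0, -2.63, 0, 1.55, 0, 0.312, 0], [0, -3.11, 0, 1.91, 0, 0.375, 0], [0, -3.57, 0, 2.3, 0, 0.438, 0], [0, -4.01, 0, 2.72, 0, 0.5, 0], [0, -4.42, 0, 3.16, 0, 0.562, 0], [0, -4.8, 0, 3.63, 0, 0.625, 0], [0, -5.15, 0, 4.12, 0, 0.688, 0], [0, -5.47, 0, 4.63, 0, 0.75, 0], [0, -5.75, 0, 5.16, 0, 0.812, 0], [0, -6.01, 0, 5.71, 0, 0.875, 0], [0, -6.22, 0, 6.27, 0, 0.938, 0], [0, -6.4, 0, 6.85, 0, 1.0, 0]]
next (np.float64(-2.6141), 0.0965, -0.748)
```

Request:
carry_out(
  moves=[
    [0,-0.56,0,0.28,0,0.062,0],
    [0,-1.09,0,0.59,0,0.125,0],
    [0,-1.6,0,0.92,0,0.188,0],
    [0,-2.12,0,1.22,0,0.25,0],
    [0,-2.63,0,1.55,0,0.312,0],
    [0,-3.11,0,1.91,0,0.375,0],
    [0,-3.57,0,2.3,0,0.438,0],
    [0,-4.01,0,2.72,0,0.5,0],
  ],
)

```text
time: 12.75
position: [0.5388, 0.0518, 0.2098]
tool_rot: [-0.701, 0.084, -0.093, 0.702]
ft_force: [9.2, 1.1, -10.8]
grip_width: 0.0212
```

Run:
```python
from h import *
st();polar()
c=(-2.1141,.0965,-.248)
arc2(c,1.0,16,rad=.0965)
```

```text
t 12.75 pos [0.5388 0.0518 0.2098] yaw -0.250 y [ 0.013  0.001 -1.   ] F [  9.25   1.05 -10.75] w 0.0212 q [-0.11  0.46  1.69  0.    0.98  0.14]
r 0.0938 phi -2.0738 Ft(resist, ccw) 7.60 Fr -5.38 Fz -10.75 yaw-phi-pi/2 0.253
[[0, -0.57, 0, 0.19, 0, 0.062, 0], [0, -1.13, 0, 0.42, 0, 0.125, 0], [0, -1.67, 0, 0.69, 0, 0.188, 0], [0, -2.2, 0, 0.98, 0, 0.25, 0], [0, -2.7, 0, 1.31, 0, 0.312, 0], [0, -3.19, 0, 1.67, 0, 0.375, 0], [0, -3.65, 0, 2.06, 0, 0.438, 0], [0, -4.08, 0, 2.48, 0, 0.5, 0], [0, -4.49, 0, 2.92, 0, 0.562, 0], [0, -4.87, 0, 3.39, 0, 0.625, 0], [0, -5.22, 0, 3.88, 0, 0.688, 0], [0, -5.54, 0, 4.39, 0, 0.75, 0], [0, -5.83, 0, 4.92, 0, 0.812, 0], [0, -6.08, 0, 5.47, 0, 0.875, 0], [0, -6.3, 0, 6.03, 0, 0.938, 0], [0, -6.48, 0, 6.61, 0, 1.0, 0]]
next (-3.1141, 0.0965, -1.248)
```

Request:
carry_out(
  moves=[
    [0,-0.57,0.1,0.19,0,0.062,0],
    [0,-1.13,0.2,0.42,0,0.125,0],
    [0,-1.67,0.3,0.69,0,0.188,0],
    [0,-2.2,0.3,0.98,0,0.25,0],
    [0,-2.7,0.3,1.31,0,0.312,0],
    [0,-3.19,0.3,1.67,0,0.375,0],
    [0,-3.65,0.3,2.06,0,0.438,0],
    [0,-4.08,0.3,2.48,0,0.5,0],
  ],
)

```text
time: 13.55
position: [0.5063, 0.0837, 0.2094]
tool_rot: [-0.657, 0.253, -0.264, 0.659]
ft_force: [5.2, -6.3, 5.0]
grip_width: 0.021
```

Run:
```python
from h import *
st();polar()
c=(-2.6141,.0965,-.748)
arc2(c,1.0,16,rad=.0965)
cv2.imwrite("pics/s8.png",cv2.resize(robot.camera("scene")[80:260,270:470],None,fx=3.3,fy=3.3)[:,:,::-1])
```

```text
t 13.55 pos [0.5063 0.0837 0.2094] yaw -0.748 y [ 0.015 -0.004 -1.   ] F [ 5.21 -6.29  4.97] w 0.0210 q [-0.05  0.43  1.76 -0.    0.94  0.7 ]
r 0.0925 phi -2.5674 Ft(resist, ccw) 8.11 Fr -0.96 Fz 4.97 yaw-phi-pi/2 0.248
[[0, -0.57, 0, 0.19, 0, 0.062, 0], [0, -1.13, 0, 0.42, 0, 0.125, 0], [0, -1.67, 0, 0.69, 0, 0.188, 0], [0, -2.2, 0, 0.98, 0, 0.25, 0], [0, -2.7, 0, 1.31, 0, 0.312, 0], [0, -3.19, 0, 1.67, 0, 0.375, 0], [0, -3.65, 0, 2.06, 0, 0.438, 0], [0, -4.08, 0, 2.48, 0, 0.5, 0], [0, -4.49, 0, 2.92, 0, 0.562, 0], [0, -4.87, 0, 3.39, 0, 0.625, 0], [0, -5.22, 0, 3.88, 0, 0.688, 0], [0, -5.54, 0, 4.39, 0, 0.75, 0], [0, -5.83, 0, 4.92, 0, 0.812, 0], [0, -6.08, 0, 5.47, 0, 0.875, 0], [0, -6.3, 0, 6.03, 0, 0.938, 0], [0, -6.48, 0, 6.61, 0, 1.0, 0]]
next (-3.6141, 0.0965, -1.748)
```

View pics/s8.png

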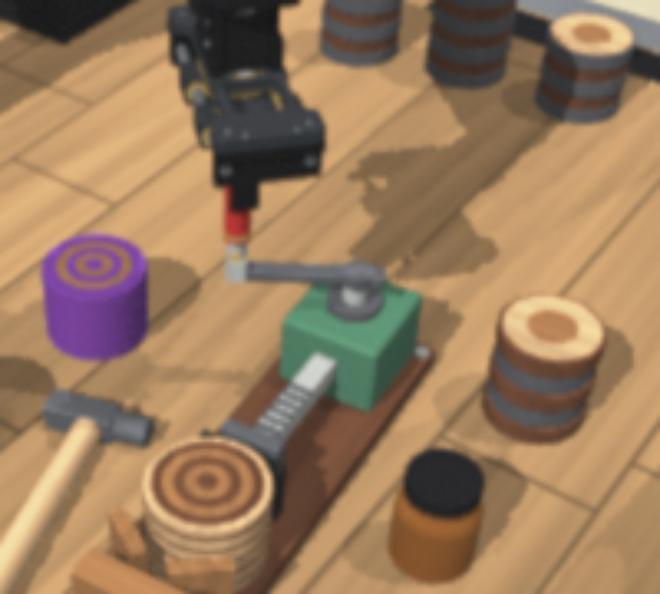

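Run:
```python
from h import *
c=(-2.6141,.0965,-.748)
arc2(c,.4,9,rad=.099)
```

```text
[[0, -0.44, 0, 0.06, 0, 0.044, 0], [0, -0.87, 0, 0.13, 0, 0.089, 0], [0, -1.31, 0, 0.23, 0, 0.133, 0], [0, -1.7, 0, 0.42, 0, 0.178, 0], [0, -2.09, 0, 0.63, 0, 0.222, 0], [0, -2.47, 0, 0.85, 0, 0.267, 0], [0, -2.83, 0, 1.1, 0, 0.311, 0], [0, -3.19, 0, 1.36, 0, 0.356, 0], [0, -3.53, 0, 1.63, 0, 0.4, 0]]
next (-3.0141, 0.099, -1.148)
```

Request:
carry_out(
  moves=[
    [0,-0.44,-0.1,0.06,0,0.044,0],
    [0,-0.87,-0.1,0.13,0,0.089,0],
    [0,-1.31,-0.1,0.23,0,0.133,0],
    [0,-1.7,-0.1,0.42,0,0.178,0],
    [0,-2.09,-0.1,0.63,0,0.222,0],
    [0,-2.47,-0.1,0.85,0,0.267,0],
    [0,-2.83,-0.1,1.1,0,0.311,0],
    [0,-3.19,-0.1,1.36,0,0.356,0],
    [0,-3.53,-0.1,1.63,0,0.4,0],
  ],
)

```text
time: 14.5
position: [0.4925, 0.1197, 0.2095]
tool_rot: [-0.592, 0.378, -0.389, 0.596]
ft_force: [9.9, -6.6, -2.9]
grip_width: 0.0214
```

Run:
```python
from h import *
st();polar()
c=(-3.0141,.099,-1.148)
arc2(c,.25,5,rad=.099)
cv2.imwrite("pics/s9.png",cv2.resize(robot.camera("scene")[130:310,270:430],None,fx=3.3,fy=3.3)[:,:,::-1])
cv2.imwrite("pics/t9.png",cv2.resize(robot.camera("top")[120:220,200:400],None,fx=4,fy=4,interpolation=cv2.INTER_CUBIC)[:,:,::-1])
```

```text
t 14.50 pos [0.4925 0.1197 0.2095] yaw -1.147 y [ 0.017 -0.004 -1.   ] F [ 9.88 -6.63 -2.88] w 0.0214 q [ 0.02  0.42  1.78 -0.01  0.93  1.17]
r 0.0926 phi -2.9864 Ft(resist, ccw) 8.07 Fr -8.74 Fz -2.88 yaw-phi-pi/2 0.268
[[0, -0.47, 0, 0.16, 0, 0.05, 0], [0, -0.93, 0, 0.33, 0, 0.1, 0], [0, -1.38, 0, 0.54, 0, 0.15, 0], [0, -1.82, 0, 0.76, 0, 0.2, 0], [0, -2.25, 0, 1.01, 0, 0.25, 0]]
next (-3.2641, 0.099, -1.398)
```

View pics/s9.png

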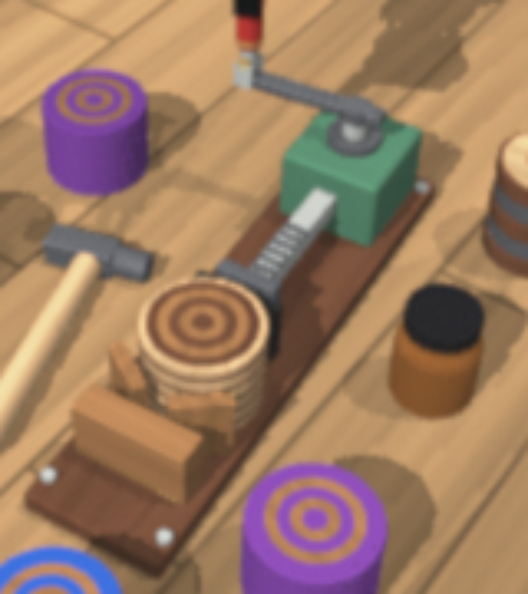

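View pics/t9.png

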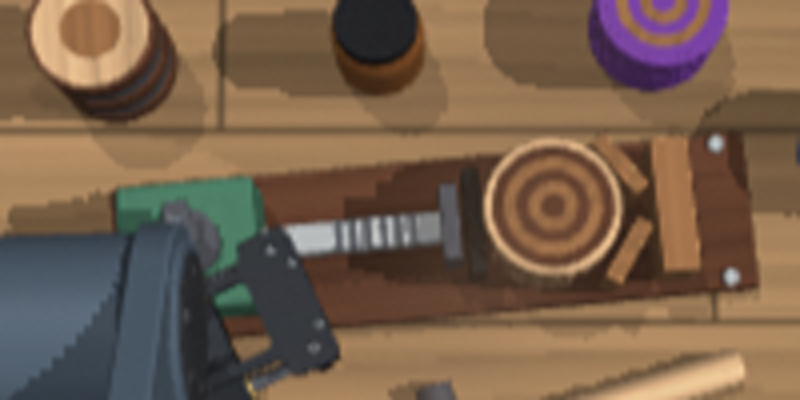

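```bash
sed -i 's/^A=np.array.*/A=np.array([.587,.134])/' h.py
python3 - <<'E'
from h import *
p=np.array([.584,.134])+.099*np.array([np.cos(-3.0141),np.sin(-3.0141)]); d=p-A
c=(np.arctan2(d[1],d[0]),np.hypot(*d),-1.148);print(c);polar()
arc2(c,.25,6,rad=.0975)
E
```

```text
(np.float64(-3.017840509242807), np.float64(0.10197636483833059), -1.148)
r 0.0956 phi -2.9966 Ft(resist, ccw) 5.69 Fr -8.50 Fz -2.26 yaw-phi-pi/2 0.280
[[0, -0.35, 0, 0.27, 0, 0.042, 0], [0, -0.69, 0, 0.56, 0, 0.083, 0], [0, -1.01, 0, 0.86, 0, 0.125, 0], [0, -1.37, 0, 1.03, 0, 0.167, 0], [0, -1.73, 0, 1.22, 0, 0.208, 0], [0, -2.08, 0, 1.43, 0, 0.25, 0]]
next (np.float64(-3.2678), 0.0975, -1.398)
```

Request:
carry_out(
  moves=[
    [0,-0.35,0,0.27,0,0.042,0],
    [0,-0.69,0,0.56,0,0.083,0],
    [0,-1.01,0,0.86,0,0.125,0],
    [0,-1.37,0,1.03,0,0.167,0],
    [0,-1.73,0,1.22,0,0.208,0],
    [0,-2.08,0,1.43,0,0.25,0],
  ],
)

```text
time: 15.2
position: [0.4928, 0.1441, 0.2094]
tool_rot: [-0.541, 0.451, -0.458, 0.542]
ft_force: [2.0, -8.5, 5.6]
grip_width: 0.0214
```

Run:
```python
from h import *
st();polar()
c=(-3.2678,.0975,-1.398)
arc2(c,.12,4,rad=.0975)
```

```text
t 15.20 pos [0.4928 0.1441 0.2094] yaw -1.396 y [ 0.007 -0.005 -1.   ] F [ 2.03 -8.55  5.6 ] w 0.0214 q [ 0.07  0.43  1.75 -0.01  0.95  1.47]
r 0.0947 phi 3.0349 Ft(resist, ccw) 8.28 Fr -2.93 Fz 5.60 yaw-phi-pi/2 -6.002
[[0, -0.28, 0, 0.09, 0, 0.03, 0], [0, -0.55, 0, 0.19, 0, 0.06, 0], [0, -0.83, 0, 0.3, 0, 0.09, 0], [0, -1.09, 0, 0.41, 0, 0.12, 0]]
next (-3.3878, 0.0975, -1.518)
```

Request:
carry_out(
  moves=[
    [0,-0.28,-0.1,0.09,0,0.03,0],
    [0,-0.55,-0.1,0.19,0,0.06,0],
    [0,-0.83,-0.1,0.3,0,0.09,0],
    [0,-1.09,-0.1,0.41,0,0.12,0],
  ],
)

```text
time: 15.6
position: [0.4946, 0.1552, 0.2095]
tool_rot: [-0.514, 0.483, -0.489, 0.514]
ft_force: [3.8, -9.2, 0.9]
grip_width: 0.0212
```

Run:
```python
from h import *
polar()
c=(-3.3878,.0975,-1.518)
arc2(c,.16,5,rad=.0975)
cv2.imwrite("pics/s10.png",cv2.resize(robot.camera("scene")[200:290,280:400],None,fx=6,fy=6,interpolation=cv2.INTER_CUBIC)[:,:,::-1])
cv2.imwrite("pics/t10.png",cv2.resize(robot.camera("top")[140:200,300:400],None,fx=8,fy=8,interpolation=cv2.INTER_CUBIC)[:,:,::-1])
```

```text
r 0.0948 phi 2.9163 Ft(resist, ccw) 8.15 Fr -5.73 Fz 0.92 yaw-phi-pi/2 -6.003
[[0, -0.3, 0, 0.1, 0, 0.032, 0], [0, -0.59, 0, 0.2, 0, 0.064, 0], [0, -0.88, 0, 0.32, 0, 0.096, 0], [0, -1.17, 0, 0.44, 0, 0.128, 0], [0, -1.45, 0, 0.58, 0, 0.16, 0]]
next (-3.5478, 0.0975, -1.678)
```

View pics/s10.png

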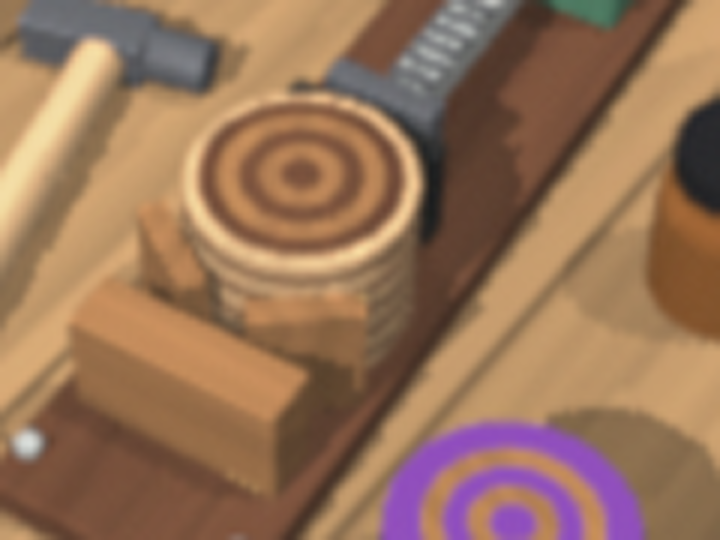

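View pics/t10.png

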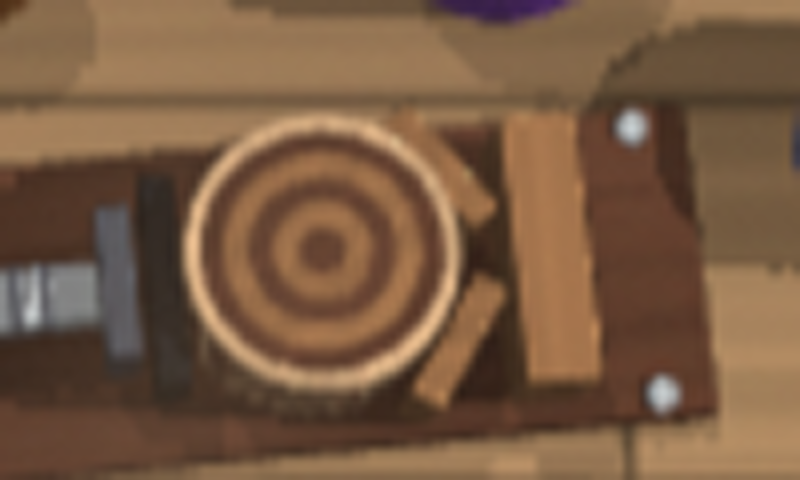

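Request:
carry_out(
  moves=[
    [0,-0.3,0,0.1,0,0.032,0],
    [0,-0.59,0,0.2,0,0.064,0],
    [0,-0.88,0,0.32,0,0.096,0],
    [0,-1.17,0,0.44,0,0.128,0],
    [0,-1.45,0,0.58,0,0.16,0],
  ],
)

```text
time: 16.2
position: [0.4989, 0.1687, 0.2094]
tool_rot: [0.474, -0.522, 0.529, -0.472]
ft_force: [1.8, -13.2, 3.5]
grip_width: 0.0216
```

Run:
```python
from h import *
polar()
arc2((-3.5478,.0975,-1.678),.1,4,rad=.0975)
```

```text
r 0.0947 phi 2.7668 Ft(resist, ccw) 11.58 Fr -6.50 Fz 3.49 yaw-phi-pi/2 -6.012
[[0, -0.23, 0, 0.07, 0, 0.025, 0], [0, -0.46, 0, 0.16, 0, 0.05, 0], [0, -0.69, 0, 0.24, 0, 0.075, 0], [0, -0.92, 0, 0.33, 0, 0.1, 0]]
next (-3.6478, 0.0975, -1.778)
```

Request:
carry_out(
  moves=[
    [0,-0.15,0,0.05,0,0.015,0],
    [0,-0.28,0,0.09,0,0.03,0],
  ],
)

```text
time: 16.4
position: [0.4998, 0.1711, 0.2094]
tool_rot: [0.467, -0.529, 0.535, -0.464]
ft_force: [2.6, -14.0, 3.3]
grip_width: 0.0215
```

Run:
```python
from h import *
polar(); st()
cv2.imwrite("pics/s11.png",cv2.resize(robot.camera("scene")[130:310,270:430],None,fx=3.3,fy=3.3,interpolation=cv2.INTER_CUBIC)[:,:,::-1])
cv2.imwrite("pics/t11.png",cv2.resize(robot.camera("top")[140:200,300:400],None,fx=8,fy=8,interpolation=cv2.INTER_CUBIC)[:,:,::-1])
polar()
```

```text
r 0.0948 phi 2.7396 Ft(resist, ccw) 11.83 Fr -7.86 Fz 3.29 yaw-phi-pi/2 -6.014
t 16.40 pos [0.4998 0.1711 0.2094] yaw -1.704 y [ 0.003 -0.009 -1.   ] F [  2.6  -13.96   3.29] w 0.0215 q [ 0.12  0.45  1.71 -0.01  0.97  1.83]
r 0.0948 phi 2.7385 Ft(resist, ccw) 12.01 Fr -7.08 Fz 3.19 yaw-phi-pi/2 -6.013
```

View pics/s11.png

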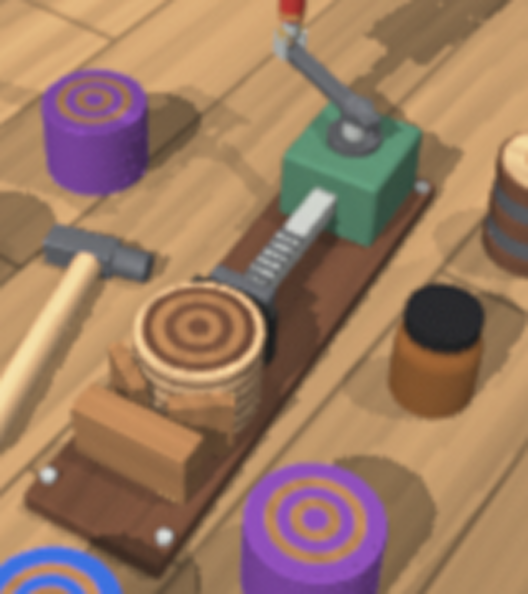

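View pics/t11.png

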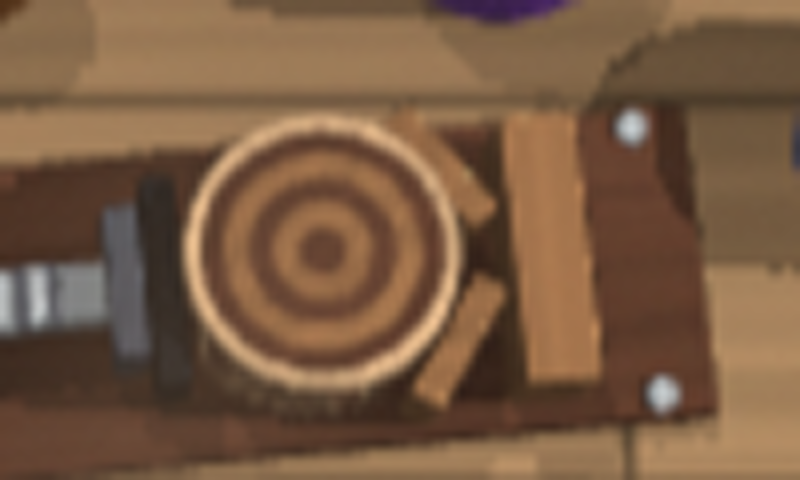

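Request:
carry_out(
  moves=[
    [0,0.15,0,0.02,0,0,0],
    [0,0.3,0,0.03,0,0,0],
    [0,0.3,0,0.03,0,0,0],
  ],
)

```text
time: 16.8
position: [0.4998, 0.1704, 0.2095]
tool_rot: [0.465, -0.531, 0.534, -0.466]
ft_force: [2.1, -5.8, 1.8]
grip_width: 0.0211
```

Run:
```python
from h import *
polar(); st()
```

```text
r 0.0945 phi 2.7465 Ft(resist, ccw) 4.57 Fr -4.20 Fz 1.80 yaw-phi-pi/2 -6.023
t 16.80 pos [0.4998 0.1704 0.2095] yaw -1.706 y [ 0.004 -0.003 -1.   ] F [ 2.12 -5.84  1.8 ] w 0.0211 q [ 0.12  0.45  1.72 -0.    0.97  1.83]
```

Request:
carry_out(
  moves=[
    [0.5,0,0,0,0,0,0],
    [0.5,0,0,0,0,0,0],
    [0.5,0,0,0,0,0,0],
    [0.5,0,0,0,0,0,0],
    [0.5,0,0,0,0,0,0],
    [0.5,0,0,0,0,0,0],
  ],
)

```text
time: 17.4
position: [0.4978, 0.1724, 0.2085]
tool_rot: [-0.465, 0.533, -0.533, 0.465]
ft_force: [0.6, -0.7, 0.6]
grip_width: 0.0433
```

Run:
```python
from h import *
polar(); st()
cv2.imwrite("pics/w12.png",robot.camera("wrist")[:,:,::-1])
```

```text
r 0.0971 phi 2.7351 Ft(resist, ccw) 0.38 Fr -0.81 Fz 0.59 yaw-phi-pi/2 -6.012
t 17.40 pos [0.4978 0.1724 0.2085] yaw -1.706 y [-0.  0. -1.] F [ 0.59 -0.67  0.59] w 0.0433 q [0.12 0.45 1.72 0.   0.97 1.83]
```

View pics/w12.png

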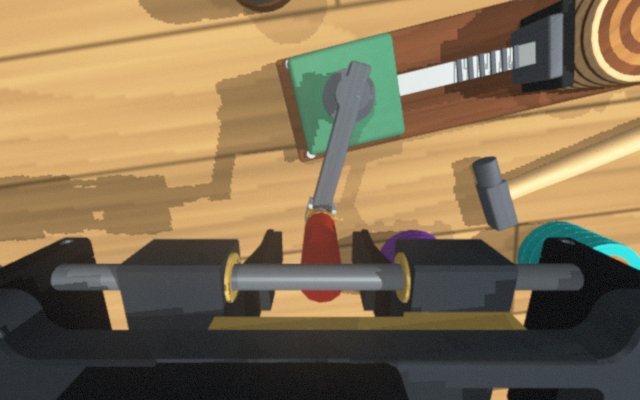

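Request:
carry_out(
  moves=[
    [0.5,0,-1,0,0,0,0],
    [0.5,0,-3,0,0,0,0],
    [0.5,0,-6,0,0,0,0],
    [0.5,0,-9,0,0,0,0],
    [0.5,0,-11,0,0,0,0],
    [0.5,0,-11,-5,0,0,0],
    [0.5,0,-11,-9,0,0,0],
    [0.5,0,-11,-9,0,0,0],
  ],
)

```text
time: 18.25
position: [0.4026, 0.1846, 0.3188]
tool_rot: [-0.467, 0.533, -0.531, 0.464]
ft_force: [-0.0, -0.4, 0.4]
grip_width: 0.0437
```

Run:
```python
from h import *
st()
o=robot.get_obs();P=(o["position"],o["tool_rot"])
cv2.imwrite("pics/w13.png",robot.camera("wrist")[:,:,::-1])
cv2.imwrite("pics/s13.png",cv2.resize(robot.camera("scene")[100:280,270:470],None,fx=3.5,fy=3.3,interpolation=cv2.INTER_CUBIC)[:,:,::-1])
def proj(n,X,P=None):
    p,E=ext(n,P); c=np.linalg.inv(E)@np.r_[X,1]; return np.array([p["fx"]*c[0]/c[2]+p["cx"],p["fy"]*c[1]/c[2]+p["cy"]])
phi=2.742;r=np.array([np.cos(phi),np.sin(phi),0]);H=np.r_[A,.133]+.095*r
for f in(1.571,1.47,1.37):
    v=-np.cos(f)*r+np.sin(f)*np.array([0,0,1])
    print(f,"scene zoom",[((proj("scene",x)-[270,100]+.5)*[3.5,3.3]).round(0) for x in(H+.014*v,H+.095*v)],"wrist",[proj("wrist",x,P).round(0) for x in(H+.014*v,H+.095*v)])
```

```text
t 18.25 pos [0.4026 0.1846 0.3188] yaw -1.704 y [-0.005 -0.    -1.   ] F [-0.01 -0.39  0.44] w 0.0437 q [0.18 0.19 1.77 0.   1.19 1.88]
1.571 scene zoom [array([311., 116.]), array([317.,  28.])] wrist [array([318.,  94.]), array([318.,  86.])]
1.47 scene zoom [array([312., 116.]), array([324.,  34.])] wrist [array([318.,  93.]), array([322.,  73.])]
1.37 scene zoom [array([313., 118.]), array([331.,  42.])] wrist [array([318.,  91.]), array([325.,  60.])]
```

View pics/w13.png

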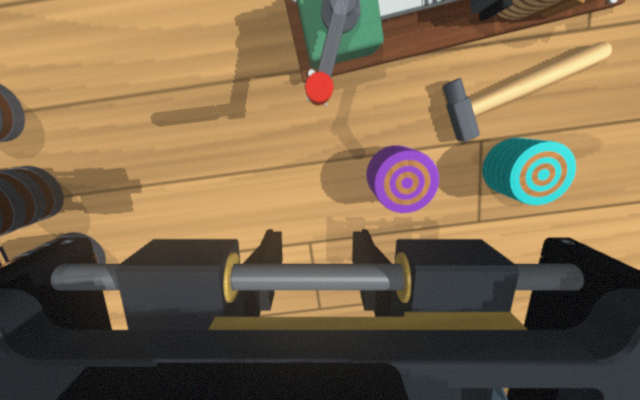

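View pics/s13.png

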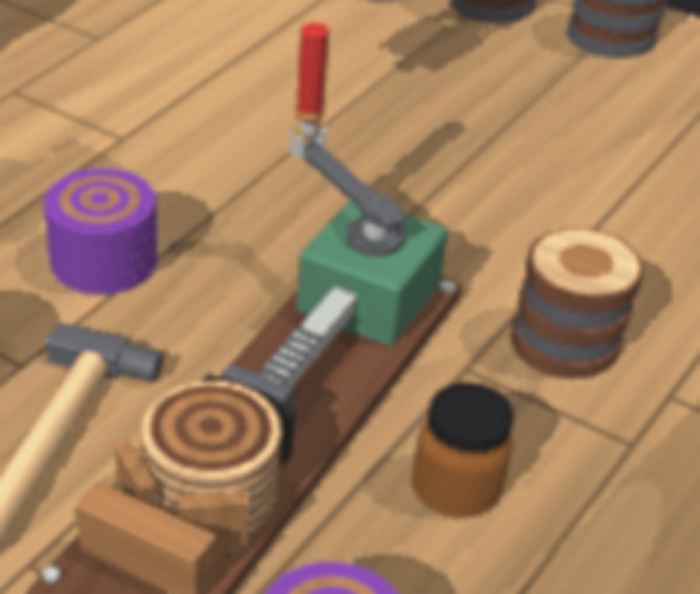

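```bash
python3 -c "
from rig import robot
print(robot.hand_in())"
```

```text
the job is handed in; nothing more can be done
None
```

The job is done and handed in at about 18 s. The red grip is upright, the bamboo cup is clamped against the V stop, and the hand is clear.

- **Grip:** I swung it up, took it afresh and pressed it outwards until the stop pushed back with about 8–9 N. Only then did I crank, turning clockwise by about 3.4–3.5 rad. After I let go, the scene and wrist views both match a fully upright grip within about 3 px.
- **Squeeze:** the pull rose from 8.2 N free to about 12.0 N, which means roughly 24 N on the cup. Over the last 0.18 rad the cup did not move in the top view while the carriage closed on it, which agrees with about 25 N. The squeeze could not be measured directly. The hand drifted back 0.008 rad as I unloaded it, so the squeeze may be about 1 N lower.
- **Other things on the bench:** the bowls, jar, mallet and look-alikes look unmoved in the last pictures. I judged this by eye.
- **What disagreed:** my first estimate of the crank axis was about 3–4 mm off. It showed up as outward pressure of up to 10 N on the grip, and I corrected it while turning. One early reading was about 1 N inward, below the 2.3 N that would fold the grip.

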